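Clamp the dowel jar and unscrew its cap

TASK

The jar of dowels stands loose in the blue jar clamp: turn the clamp's black dial clockwise to its three-dot setting, which grips the jar, and not on to four dots, which would crack the glass. Then unscrew the tight white cap anticlockwise without letting the jar turn or lift, stop turning when the threads let go, and lift the cap straight off. Finish still holding the cap in the gripper, level and centred about one centimetre above the jar's mouth and clear of the jar, with the other things on the bench left alone.

Things in the scene. Friction and masses are not known exactly. Their poses are not given: they have to be found in the camera images.
- holder: Jar clamp fixed to the bench: grey plate 120 (x) by 260 (y) by 10 mm, origin at the centre of its underside, z up. On its -y half a blue V block 55 mm tall with the jar before it at about (0, -45) mm; on its +y half a blue tower 84 by 74 mm, 80 mm tall, with the dial at (0, 75) mm over a white disc 84 mm across, top at 84 mm, with groups of 1 to 4 black dots.
- dial (a joint): Black ribbed upright dial on the clamp, turned about the vertical. Value grows clockwise from above: orange pointer at one dot = 0, two dots 0.6, three dots 1.2, four dots 1.8 rad (stops -0.12, 1.95). Detent at each; takes up to about 0.6 N m, stays where left; starts between one and two dots. The jaw presses the jar with about 18 N at three dots, 40 N at four.
- dial_grip (a point): Point on the dial's axis, 106 mm above the bench, 12 mm below the dial's top; the dial is 40 mm across and 34 mm tall (84 to 118 mm above the bench).
- jaw: The clamp's sprung black rubber jaw pad, between jar and tower: 46 mm wide, 12 mm thick, 40 mm tall, top 53 mm above the bench; origin at its centre. Moves 4 mm towards the jar per 0.6 rad of dial and meets it just after two dots.
- jar: Loose glass jar, about 0.45 kg, 68 mm across, body 70 mm tall, neck 40 mm across with its rim 98 mm above the underside; stands on the clamp's plate, underside 10 mm above the bench. Origin at the centre of its underside, z up; red mark on its +x side. Three thread segments on the neck.
- jar_mark (a point): The red mark on the jar's wall, 34 mm from the axis towards the jar's +x, 62 mm up.
- cap: White round screw cap, 55 mm across, 28 mm tall, skirt 16 mm deep, 50 g. Origin at the centre of its lower edge, z up; screwed on, that is 84 mm above the jar's underside. Held tight by a springy seal: about 0.35 N m to turn. Unscrews anticlockwise from above, without rising; the threads let go at about 55 degrees, a stop blocks it near 90, so lift it at 60 to 80 degrees.
- cap_mark (a point): Red mark at the edge of the cap's top, 27.5 mm from its axis towards the cap's +x, 28 mm above its lower edge; screwed on, it stands above the jar's red mark.
- level: Bystander: aluminium level 230 by 22 by 45 mm, near the back.
- drawer_knob: Bystander: black drawer knob, 34 mm across, 28 mm tall.
- ramekin: Bystander: glass ramekin, 84 mm across, 45 mm tall.
- castor: Bystander: green plastic castor lying on its steel plate, 46 mm square, 56 mm tall.
- tape_measure: Bystander: yellow tape measure, 68 by 32 by 62 mm.
- screwdriver: Bystander: screwdriver lying on the bench.

How it is judged:
By the outcome, as a careful person would: the job done as asked, in the order asked, and still so for the second after the job is handed in, while the arm keeps its last pose, push and grip.
It also fails if it takes over 38 s, if anything falls off the work surface, if the arm or the gripper's body presses on something with over 40 N, if the wrist force passes 120 N, or if a joint passes its speed limit or range.

ROBOT

A 6-joint arm with a two-finger parallel gripper is mounted at the origin on the work surface. World frame = base frame: x ahead of the robot, y to its left, z up, the work surface at z = 0. Lengths are in mm, angles in rad, forces in N, time in s.
With the tool pointing down it reaches from about 325 to 875 mm from the base axis. Payload 4.4 kg.
Tool frame: the origin (TCP) lies where the fingers leave the gripper's body, on its centre line; the fingertips stand 73 mm ahead of it and the grasp point (between the pads) lies 54 mm ahead of it; z points along the fingers, y is the line along which they close (so a half turn about z gives the same grasp; the last joint's range is limited). The gripper opens to 85 mm and grips with 20 to 120 N. Pads are 22 mm wide; open, the fingers measure 114 mm over their backs; the gripper's body (76 mm by 85 mm) begins 54 mm behind the grasp point. The pads swing forward as they close: fully open they stand 13 mm farther back than shut.
Start: joints at [0.956, 0.207, 1.542, -0, 1.393, -0.15], TCP at [257.75, 513.997, 303.882] pointing down, gripper open.
Joint ranges: [-2.73, 2.73], [-0.86, 2.22], [0.23, 2.46], [-1.11, 4.25], [0.08, 2.63], [-2.82, 2.82]. Speed limits (rad/s): [2.79, 2.79, 3.14, 3.14, 3.14, 3.14].

INTERFACE

Orientations are given as a 3x3 rotation matrix whose columns are the frame's x, y, z axes.
In Python, from plant import ctrl gives the robot as it stands. Calls block until the motion is done:
- ctrl.move_ptp(position, orientation): joint-space move of the TCP to a pose.
- ctrl.move_l(position, rot=None, vel=150, threshold=None): straight line of the TCP; rot=None keeps the orientation; vel is the mean speed in mm/s. With threshold (N) it stops when the force on the tool has changed by that much, and returns True; else False.
- ctrl.set_joints(angles): joint-space move.
- ctrl.gripper_to(opening, force=None): finger opening in mm; force is the grip in N (None keeps the last); returns when the fingers have stopped.
- ctrl.hold(seconds).
- ctrl.solve_ik(position, orientation): joint angles nearest the present ones, or None.
- ctrl.read_state(): the state.
- ctrl.grab_frame(name): name is "scene" or "top"; returns the picture (400x640x3 uint8, red, green, blue); there is no depth.
- ctrl.camera_params(name): a dict with "mtx" (3x3 intrinsics, pixels), "R" (3x3) and "t" (3): a world point X has camera coordinates R X + t. Camera axes: x right, y down, z forward; pixel columns grow to the right and rows downward; lengths in mm; the calibration is good to about 2 mm. A picture is of the moment at which its call begins. camera_params takes no time and is no camera call.
A pose or a line that the arm cannot do raises ctrl.MotionError and nothing moves.
- ctrl.finish_job(): hands the job in; it is judged then, once.
The state is a dict: "t": time; "q": joint angles; "qvel": joint speeds; "tau": joint torques, N m; "eef_pos": TCP position; "eef_rot": TCP orientation; "force": force on the tool from outside, world axes, zero at the start; "wrist_torque": the same for the moment, N m; "grip_width": finger opening in mm; "grasp_force": force on a finger pad.
Only numpy, scipy, OpenCV 4.12 (cv2) and the standard library are available. Lean on these libraries where they do the work, as an engineer would, in place of code of your own. Each camera call takes 0.05 s, during which the arm holds its last target. There are 200 camera calls.

## Working session

There is one attempt and no reset: what is moved stays moved. The work goes in short steps, each a Python script; the robot and the scene stay as the last script left them, time stands still between calls to the robot, and variables do not carry over. Pictures are saved under pics/ and viewed, at most 10 in all, crops included, and the job is handed in when it is done.

```bash
ls; mkdir -p pics
python3 - <<'E'
from plant import ctrl
import cv2,numpy as np
for n in("scene","top"):
    cv2.imwrite(f"pics/{n}0.png",ctrl.grab_frame(n)[:,:,::-1]); p=ctrl.camera_params(n)
    print(n,p["mtx"].round(1).tolist(),(-p["R"].T@p["t"]).round(0),p["R"].round(2).tolist())
print(ctrl.read_state())
E
```

```text
pics
plant.py
scene [[409.0, 0.0, 318.1], [0.0, 409.0, 198.8], [0.0, 0.0, 1.0]] [ 905.  530. 1200.] [[-0.87, 0.5, 0.0], [0.43, 0.76, -0.48], [-0.24, -0.41, -0.88]]
top [[413.5, 0.0, 322.4], [0.0, 413.5, 201.7], [0.0, 0.0, 1.0]] [ 432.    5. 1197.] [[0.02, -1.0, 0.01], [-0.99, -0.02, -0.16], [0.16, -0.01, -0.99]]
{'t': 0.1, 'q': array([ 9.55512664e-01,  2.07390114e-01,  1.54281547e+00,  3.94043608e-06,
        1.39352140e+00, -1.50509229e-01]), 'qvel': array([ 0.00257695, -0.0021735 , -0.00271213, -0.00072159,  0.00101113,
        0.00051483]), 'tau': array([-9.94638431e-04, -3.84094405e+01, -2.92549449e+01, -2.50665726e-04,
        4.89420636e-03, -2.79227010e-05]), 'eef_pos': array([257.42673325, 513.55364573, 302.80823212]), 'eef_rot': array([[-8.93922178e-01,  4.48220497e-01, -1.23508066e-03],
       [ 4.48222081e-01,  8.93920542e-01, -1.74067448e-03],
       [ 3.23857993e-04, -2.10961795e-03, -9.99997722e-01]]), 'force': array([-0.15154714,  0.08868679, -0.23313649]), 'wrist_torque': array([-0.05750711,  0.01805251,  0.00820983]), 'grasp_force': 0.0, 'grip_width': 85.57269636150527}
```

View pics/scene0.png

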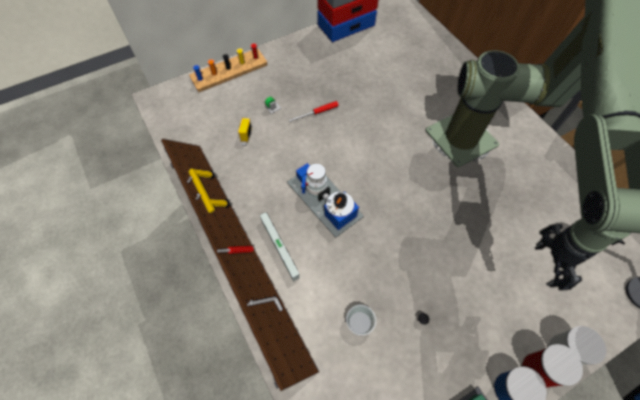

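View pics/top0.png

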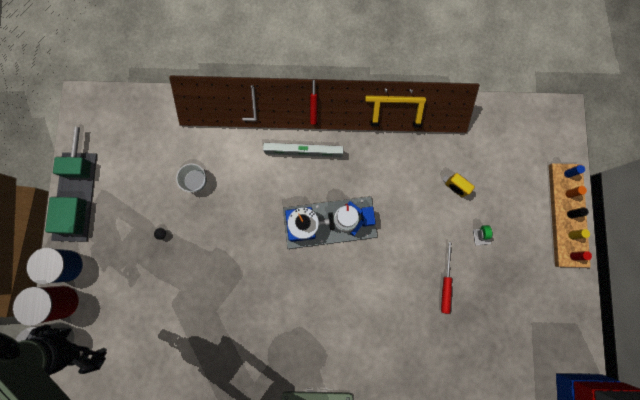

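The scene view shows the clamp at about (325,195). The top view shows it at (330,220), with the dial near (303,222) and the white cap near (347,217). I'll enlarge both next.

Run:
```python
import cv2,numpy as np
a=cv2.imread("pics/top0.png")[190:255,275:385]; b=cv2.imread("pics/scene0.png")[150:240,280:370]
a=cv2.resize(a,None,fx=7,fy=7,interpolation=2)[:, :770]
cv2.imwrite("pics/topc.png",a); cv2.imwrite("pics/scenec.png",cv2.resize(b,None,fx=6,fy=6,interpolation=2))
```

```text
(no output)
```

View pics/topc.png

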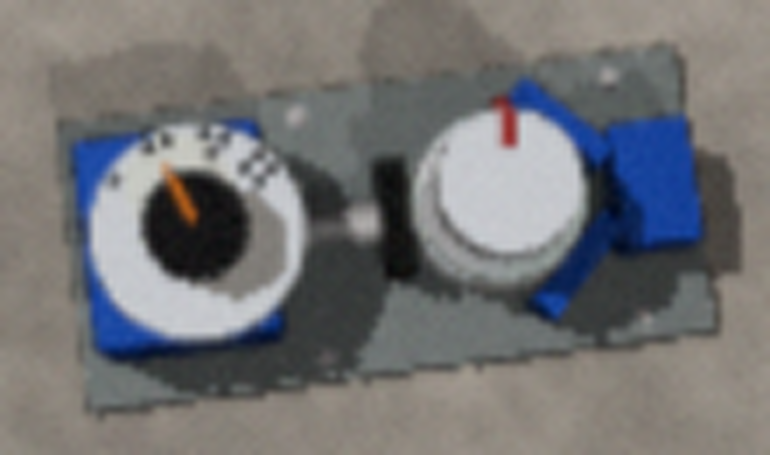

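View pics/scenec.png

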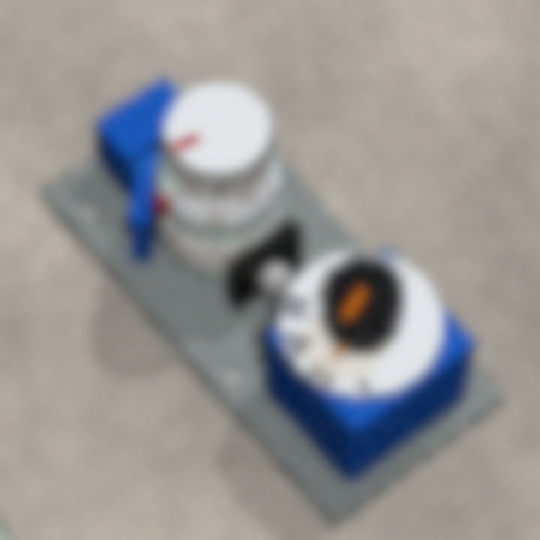

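The top crop shows the dots 1 to 4 running left to right at about (113,182), (158,143), (213,143) and (258,168). The pointer is near (165,165), the dial axis near (196,225), and the cap's top is about (513,180) with its red mark at (505,120). In the scene crop the cap is at about (218,127) and the disc at (360,320).

```bash
cat > h.py <<'E'
from plant import ctrl
import cv2,numpy as np
def ray(n,uv,z):
    p=ctrl.camera_params(n); C=-p["R"].T@p["t"]
    d=p["R"].T@np.linalg.solve(p["mtx"],[uv[0],uv[1],1]); return (C+d*(z-C[2])/d[2])
def blob(m,box,hull=True):
    k=np.zeros_like(m); x0,y0,x1,y1=box; k[y0:y1,x0:x1]=m[y0:y1,x0:x1]
    c=max(cv2.findContours(k,0,1)[0],key=cv2.contourArea); return cv2.convexHull(c) if hull else c
def rot(a):  # tool down, closing axis y at world angle a
    y=np.array([np.cos(a),np.sin(a),0]); z=np.array([0,0,-1.]); return np.c_[np.cross(y,z),y,z]
E
python3 - <<'E'
from h import *
T=cv2.imread("pics/top0.png"); S=cv2.imread("pics/scene0.png")
c=lambda p:(275+(p[0]+.5)/7-.5,190+(p[1]+.5)/7-.5)
P=[ray("top",c(p),10) for p in[(55,120),(683,45),(718,330),(90,410)]]
print("plate",np.mean(P,0).round(1),[round(float(np.linalg.norm(P[i]-P[(i+1)%4]))) for i in range(4)])
ax=(P[0]-P[1]+P[3]-P[2]); yaw=np.arctan2(-ax[0],ax[1]); print("yaw",yaw)
ex=np.array([np.cos(yaw),np.sin(yaw)]);ey=np.array([-ex[1],ex[0]]); H=np.mean(P,0)[:2]
print("pred dial",H+75*ey,"jar",H-45*ey)
def circ(n,I,box,z,thr=150,name=""):
    hsv=cv2.cvtColor(I,cv2.COLOR_BGR2HSV); m=((hsv[...,1]<45)&(hsv[...,2]>thr)).astype(np.uint8)
    h=blob(m,box)[:,0]; W=np.array([ray(n,p,z)[:2] for p in h],np.float32)
    (cx,cy),r=cv2.minEnclosingCircle(W); e=cv2.fitEllipse(W); print(name,n,"enc",round(cx,1),round(cy,1),round(r,1),"ell",np.round(e[0],1),np.round(e[1],1))
for t in(150,185,200):
    circ("top",T,(286,205,322,242),84,t,"disc"); circ("top",T,(334,203,360,232),122,t,"cap")
    circ("scene",S,(300,160,330,181),122,t,"cap"); circ("scene",S,(322,188,358,220),84,t,"disc")
hsv=cv2.cvtColor(T,cv2.COLOR_BGR2HSV)
k=(hsv[...,2]<50).astype(np.uint8)
h=blob(k,(290,208,316,236))[:,0]; (cx,cy),r=cv2.minEnclosingCircle(np.array([ray("top",p,118)[:2] for p in h],np.float32)); print("dial black",cx,cy,r)
o=np.argwhere((hsv[...,0]<20)&(hsv[...,1]>120)&(hsv[...,2]>110)); o=o[(o[:,1]>286)&(o[:,1]<322)&(o[:,0]>205)&(o[:,0]<242)]
print("orange px",o[:,::-1].tolist())
for p in((113,182),(158,143),(213,143),(258,168)): print("dot",ray("top",c(p),84)[:2].round(1))
for p in((193,217),(165,165)): print("ptr",ray("top",c(p),118)[:2].round(1),ray("top",c(p),85)[:2].round(1))
print("capmark",ray("top",c((505,105)),122).round(1),ray("top",c((510,145)),122).round(1))
E
```

```text
plate [562.  -24.6  10. ] [263, 119, 259, 120]
yaw 0.147280956216542
pred dial [551.01392169  49.60416566] jar [568.62381027 -69.09668448]
disc top enc 549.9 50.2 41.2 ell [549.6  50.3] [81.3 81.6]
cap top enc 565.0 -62.9 31.9 ell [564.4 -63.3] [58.  63.8]
cap scene enc 567.5 -76.5 56.4 ell [556.9 -81.2] [ 88.5 119.6]
disc scene enc 532.4 44.7 59.5 ell [536.5  42.2] [ 96.3 118.6]
disc top enc 549.7 51.0 40.1 ell [549.5  50.9] [79.6 79.7]
cap top enc 568.6 -66.8 26.7 ell [568.2 -67. ] [51.2 52.7]
cap scene enc 565.0 -67.9 28.8 ell [565.6 -68.8] [51.9 56.6]
disc scene enc 548.3 51.2 42.4 ell [548.3  50.5] [80.8 83.8]
disc top enc 543.2 53.8 36.5 ell [539.9  55.4] [54.2 71.5]
cap top enc 567.9 -66.7 25.0 ell [567.5 -67.3] [47.2 49. ]
cap scene enc 566.8 -68.1 26.4 ell [566.7 -68.3] [50.7 52.8]
disc scene enc 548.9 51.7 40.9 ell [548.1  51.4] [78.8 81. ]
dial black 547.83740234375 48.59947204589844 19.18169403076172
orange px [[299, 215], [299, 216], [300, 216], [300, 217], [300, 218], [301, 218], [301, 219], [301, 220], [302, 220], [302, 221]]
dot [568.1  83.7]
dot [583.7  66.8]
dot [584.3  45.5]
dot [574.9  27.8]
ptr [551.5  50.9] [555.1  52.3]
ptr [570.9  62. ] [575.1  63.8]
capmark [596.1 -65.1 122. ] [581.  -67.1 122. ]
```

Run:
```python
from h import *
c=lambda p:(280+(p[0]+.5)/6-.5,150+(p[1]+.5)/6-.5)
print("scene ptr tip",ray("scene",c((335,352)),85)[:2].round(1),[ray("scene",c(p),118)[:2].round(1) for p in((343,316),(372,290))])
for name,x in(("dial",[549.5,50.5,162]),("cap",[567.2,-67.8,160])):
    for d in range(-180,180,30):
        q=ctrl.solve_ik(x,rot(np.radians(d))); print(name,d,None if q is None else np.round(q,2).tolist())
```

```text
scene ptr tip [570.8  59.5] [array([566.8,  58. ]), array([546.5,  52.5])]
dial -180 None
dial -150 [-0.07, 0.32, 1.72, -0.0, 1.1, 2.55]
dial -120 [-0.07, 0.32, 1.72, -0.0, 1.1, 2.03]
dial -90 [-0.07, 0.32, 1.72, -0.0, 1.1, 1.51]
dial -60 [-0.07, 0.32, 1.72, -0.0, 1.1, 0.98]
dial -30 [-0.07, 0.32, 1.72, -0.0, 1.1, 0.46]
dial 0 [-0.07, 0.32, 1.72, -0.0, 1.1, -0.07]
dial 30 [-0.07, 0.32, 1.72, -0.0, 1.1, -0.59]
dial 60 [-0.07, 0.32, 1.72, -0.0, 1.1, -1.11]
dial 90 [-0.07, 0.32, 1.72, -0.0, 1.1, -1.64]
dial 120 [-0.07, 0.32, 1.72, -0.0, 1.1, -2.16]
dial 150 [-0.07, 0.32, 1.72, -0.0, 1.1, -2.68]
cap -180 None
cap -150 [-0.27, 0.36, 1.67, -0.0, 1.11, 2.35]
cap -120 [-0.27, 0.36, 1.67, -0.0, 1.11, 1.82]
cap -90 [-0.27, 0.36, 1.67, -0.0, 1.11, 1.3]
cap -60 [-0.27, 0.36, 1.67, -0.0, 1.11, 0.78]
cap -30 [-0.27, 0.36, 1.67, -0.0, 1.11, 0.25]
cap 0 [-0.27, 0.36, 1.67, -0.0, 1.11, -0.27]
cap 30 [-0.27, 0.36, 1.67, -0.0, 1.11, -0.79]
cap 60 [-0.27, 0.36, 1.67, -0.0, 1.11, -1.32]
cap 90 [-0.27, 0.36, 1.67, -0.0, 1.11, -1.84]
cap 120 [-0.27, 0.36, 1.67, -0.0, 1.11, -2.36]
cap 150 None
```

```bash
cat >> h.py <<'E'
def st(tag=""):
    s=ctrl.read_state(); y=s["eef_rot"][:,1]
    print(tag,"t",round(s["t"],2),"F",s["force"].round(1),"M",s["wrist_torque"].round(2),"w",round(s["grip_width"],1),"g",round(s["grasp_force"],1),"p",s["eef_pos"].round(1),"a",round(float(np.degrees(np.arctan2(y[1],y[0]))),1)); return s
E
python3 - <<'E'
from h import *
R=rot(np.radians(40)); p=np.array([549.5,50.5,162])
ctrl.move_ptp(p+[0,0,60],R); st("above")
ctrl.move_l(p,threshold=15); st("down")
ctrl.gripper_to(30,60); st("grip")
ctrl.move_ptp(p,rot(np.radians(28))); st("turn12")
E
```

```text
above t 2.1 F [ 0.5  0.  -0.4] M [-0.    0.01  0.01] w 85.4 g 0.0 p [549.5  51.4 222.2] a 40.1
down t 2.65 F [ 1.3  0.7 -0. ] M [-0.03 -0.01 -0.02] w 85.2 g 0.0 p [549.7  50.9 162.1] a 40.0
grip t 3.15 F [-3.5 -1.3  5.4] M [-0.32  0.62 -0.04] w 38.5 g 60.1 p [549.6  50.  163.4] a 40.0
turn12 t 3.47 F [-2.4 -2.8  6. ] M [-0.31  0.49  0.48] w 38.2 g 61.3 p [549.8  49.8 163.3] a 28.2
```

Run:
```python
from h import *
p=np.array([549.5,50.5,162])
for a in(22,16,12,8,5):
    ctrl.move_ptp(p,rot(np.radians(a))); ctrl.hold(.1); st(a)
cv2.imwrite("pics/t1.png",cv2.resize(ctrl.grab_frame("top")[190:255,275:385,::-1],None,fx=7,fy=7,interpolation=2))
```

```text
22 t 3.82 F [-2.3 -2.3  7. ] M [-0.57  0.65  0.11] w 38.2 g 61.6 p [549.7  50.  163.3] a 22.2
16 t 4.17 F [-2.3 -3.1  6.1] M [-0.46  0.55  0.05] w 38.3 g 61.6 p [549.8  50.  163.4] a 16.1
12 t 4.52 F [-2.5 -1.4  6.2] M [-0.58  0.56 -0.24] w 38.5 g 61.6 p [549.7  50.  163.4] a 12.1
8 t 4.87 F [-1.5  0.2  6.6] M [-0.44  0.55 -0.59] w 38.2 g 61.5 p [549.8  50.4 163.3] a 8.0
5 t 5.22 F [-2.2 -0.5  6.3] M [-0.29  0.61 -0.24] w 38.6 g 61.5 p [549.8  50.3 163.3] a 5.1
```

View pics/t1.png

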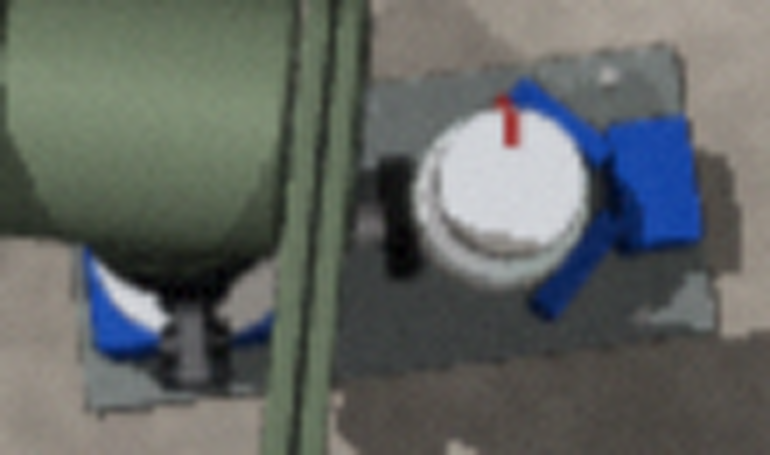

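The arm hides the dial; the jaw (395,215) touches the jar and the cap has not turned. Torque shows a detent near a = 3°, so I'll go there, release and look from above the cap.

Run:
```python
from h import *
p=np.array([549.5,50.5,162])
ctrl.move_ptp(p,rot(np.radians(3))); ctrl.hold(.1); st(3)
ctrl.gripper_to(85); st("open")
ctrl.move_l(p+[0,0,70])
ctrl.move_ptp([567.2,-67.8,240],rot(np.radians(-60))); st()
cv2.imwrite("pics/s2raw.png",ctrl.grab_frame("scene")[:,:,::-1]); cv2.imwrite("pics/t2raw.png",ctrl.grab_frame("top")[:,:,::-1])
a=cv2.resize(cv2.imread("pics/t2raw.png")[190:255,275:340],(520,520),interpolation=2); b=cv2.resize(cv2.imread("pics/s2raw.png")[180:230,312:362],(280,280),interpolation=2)
o=np.zeros((520,800,3),np.uint8); o[:,:520]=a; o[:280,520:]=b; cv2.imwrite("pics/c2.png",o)
```

```text
3 t 5.62 F [-2.  -0.8  5.7] M [-0.3   0.59 -0.14] w 38.5 g 61.5 p [549.9  50.3 163.4] a 3.1
open t 6.14 F [0.4 0.3 0.2] M [-0.03 -0.03 -0.04] w 85.4 g 0.0 p [549.5  50.5 161.9] a 3.0
 t 7.62 F [ 1.   0.5 -0.3] M [-0.02  0.02 -0.  ] w 84.9 g 0.0 p [566.5 -67.4 238.6] a -59.9
```

View pics/c2.png

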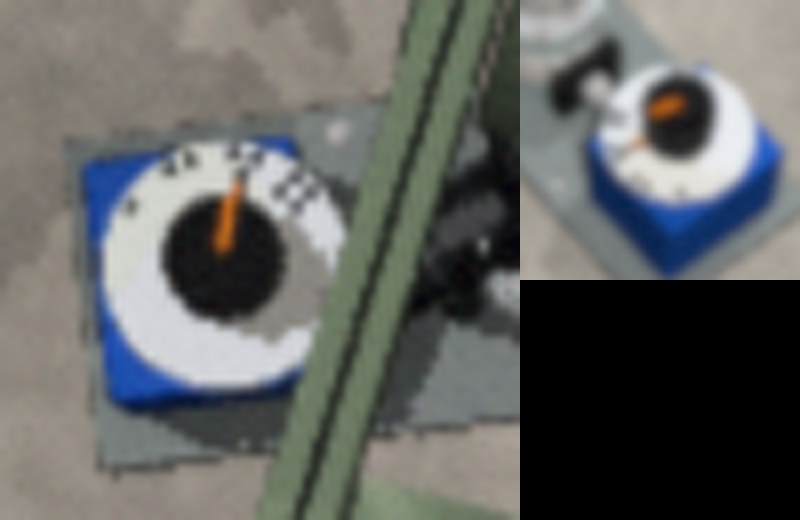

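The top half of the picture puts the pointer tip (238,185) on the three-dot group (245,158), and the jaw is on the jar. Next I'll re-measure the cap with the jar clamped, then grip it and start turning.

Run:
```python
from h import *
def capc(I,off,s):
    hsv=cv2.cvtColor(I,cv2.COLOR_BGR2HSV); m=((hsv[...,1]<45)&(hsv[...,2]>195)).astype(np.uint8)
    h=blob(m,(410,90,600,300))[:,0]; W=np.array([ray("top",(off[0]+(q[0]+.5)/7-.5,off[1]+(q[1]+.5)/7-.5),122)[:2] for q in h],np.float32)
    return cv2.minEnclosingCircle(W)
for f in("topc","t1"): print(f,capc(cv2.imread(f"pics/{f}.png"),(275,190),7))
p=np.array([567.2,-67.8,160])
ctrl.move_l(p+[0,0,10],vel=80,threshold=12); st("down")
ctrl.move_l(p,vel=40,threshold=8); st("down")
ctrl.gripper_to(45,25); st("grip25")
```

```text
topc ((568.37158203125, -67.15205383300781), 26.31767463684082)
t1 ((568.9252319335938, -66.93375396728516), 27.41170310974121)
down t 8.74 F [-0.4 -0.4  0.2] M [ 0.01 -0.04 -0.02] w 84.7 g 0.0 p [567.7 -68.  170.6] a -60.0
down t 9.14 F [-0.1 -0.3 -0.2] M [ 0.02 -0.03  0.04] w 85.2 g 0.0 p [566.9 -67.7 159.6] a -60.0
grip25 t 9.53 F [ 1.  -3.   0.7] M [-0.62 -0.21 -0.04] w 54.2 g 28.6 p [567.9 -68.6 160.6] a -60.0
```

Run:
```python
from h import *
p=np.array([567.9,-68.5,160.])
ctrl.gripper_to(45,50); st("grip50")
ctrl.move_l(p,vel=20); st("centre")
for a in(-55,-50,-45,-40):
    ctrl.move_ptp(p,rot(np.radians(a))); ctrl.hold(.1); st(a)
cv2.imwrite("pics/s3.png",cv2.resize(ctrl.grab_frame("scene")[150:240,280:370,::-1],None,fx=6,fy=6,interpolation=2))
```

```text
grip50 t 9.74 F [ 1.  -4.1  2.6] M [-0.68 -0.18 -0.05] w 53.4 g 52.4 p [567.8 -68.6 160.7] a -60.0
centre t 9.99 F [-0.4 -4.7  5.7] M [-0.62  0.12 -0.06] w 53.7 g 52.8 p [568.1 -68.8 160.6] a -60.0
-55 t 10.34 F [ 0.3 -3.4  6.3] M [-0.52 -0.05  0.27] w 53.8 g 52.9 p [568.3 -68.6 160.6] a -55.1
-50 t 10.69 F [ 0.  -3.   5.6] M [-0.46 -0.04  0.27] w 53.7 g 52.9 p [568.3 -68.3 160.6] a -50.1
-45 t 11.04 F [ 1.2 -2.3  5.8] M [-0.39 -0.01  0.34] w 54.0 g 53.0 p [568.2 -68.2 160.6] a -45.1
-40 t 11.39 F [-0.1 -1.7  5.8] M [-0.34  0.08  0.29] w 53.6 g 53.0 p [568.1 -68.2 160.6] a -40.1
```

View pics/s3.png

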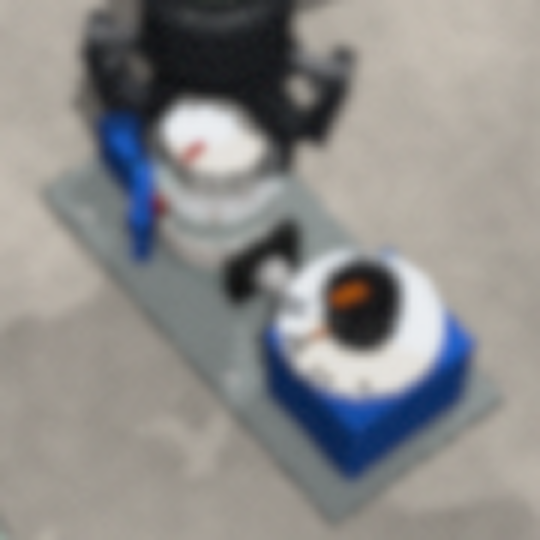

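The cap's mark has turned anticlockwise to (195,150) while the jar's red mark stays at (158,205), so the jar is holding. I'll keep turning.

Run:
```python
from h import *
p=np.array([567.9,-68.5,160.])
for a in(-32,-24,-16,-8,-2,4,8):
    ctrl.move_ptp(p,rot(np.radians(a))); ctrl.hold(.08); st(a)
cv2.imwrite("pics/s4.png",cv2.resize(ctrl.grab_frame("scene")[150:240,280:370,::-1],None,fx=6,fy=6,interpolation=2))
```

```text
-32 t 11.78 F [-0.7 -2.7  6.6] M [-0.36  0.16  0.31] w 53.9 g 53.0 p [568.  -68.2 160.6] a -32.1
-24 t 12.12 F [-1.  -2.9  5.8] M [-0.38  0.12  0.34] w 53.8 g 53.1 p [567.9 -68.1 160.6] a -24.1
-16 t 12.47 F [-1.6 -1.3  7.7] M [-0.33  0.22  0.28] w 53.6 g 53.1 p [567.9 -68.2 160.7] a -16.1
-8 t 12.81 F [-3.7 -1.6 13.2] M [-0.34  0.51  0.16] w 53.5 g 53.8 p [568.2 -68.2 161.9] a -8.1
-2 t 13.14 F [-3.4 -1.3 12.7] M [-0.3   0.52  0.11] w 53.3 g 53.8 p [568.5 -68.2 162.2] a -2.1
4 t 13.47 F [-3.2 -0.9 13.5] M [-0.28  0.49  0.1 ] w 54.2 g 53.8 p [568.6 -68.2 162.3] a 3.9
8 t 13.81 F [-2.8 -1.1 13.7] M [-0.27  0.49  0.12] w 54.0 g 53.8 p [568.6 -68.2 162.3] a 7.9
```

View pics/s4.png

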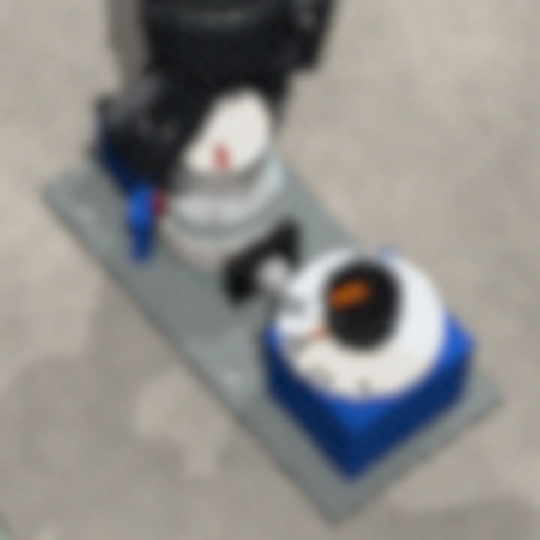

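The cap's mark is now at (222,155), a turn of about 68°. The jar's mark is unmoved at (158,203), and torque has dropped to about 0.1 N m, so the threads have let go. Now I'll lift it straight.

Run:
```python
from h import *
c=np.array([568.1,-68.3])
print(ctrl.move_l([*c,168],vel=20,threshold=22)); s=st("lift6")
if s["force"][2]>-6:
    print(ctrl.move_l([*c,184.6],vel=30,threshold=15)); ctrl.hold(.3); st("end")
    for n in("scene","top"): cv2.imwrite(f"pics/{n}5raw.png",ctrl.grab_frame(n)[:,:,::-1])
    o=np.zeros((540,800,3),np.uint8); o[:,:540]=cv2.resize(cv2.imread("pics/scene5raw.png")[150:240,280:370],(540,540),interpolation=2)
    o[:260,540:]=cv2.resize(cv2.imread("pics/top5raw.png")[190:255,320:385],(260,260),interpolation=2); cv2.imwrite("pics/c5.png",o)
```

```text
False
lift6 t 14.41 F [ 2.  -3.1 -2.4] M [-0.42 -0.2  -0.04] w 53.9 g 53.1 p [567.7 -68.1 167.3] a 8.0
False
end t 15.41 F [ 0.6 -0.4 -0.1] M [-0.    0.01  0.  ] w 53.9 g 53.1 p [568.  -68.3 184.4] a 8.0
```

View pics/c5.png

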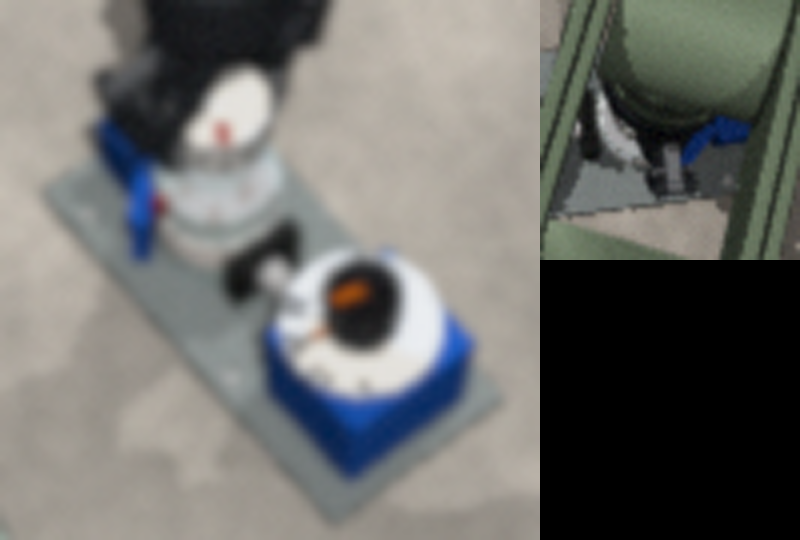

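The cap is raised, with its mark up from (222,155) to (222,132), which fits a lift of about 22 mm. The jar's mark is still at (158,203), the pointer is still on three dots, and the tool force is near zero. I'll hand it in.

```bash
python3 -c "
from plant import ctrl
print(ctrl.finish_job())"
```

```text
the job is handed in; nothing more can be done
None
```

I handed the job in at about 15.5 s: the dial is at three dots, the cap was turned about 68° and lifted off without the jar visibly moving, and the gripper holds it level and centred about 1 cm above the mouth (the hand-in call returned no verdict).

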